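# Feel the gap of an electrode cell with a taper gauge

## Robot

A 6-joint arm with a two-finger parallel gripper is mounted at the origin on a cart in front of the work surface, level with it; the furniture and walls round the work are solid. World frame = base frame: x ahead of the robot, y to its left, z up, the work surface at z = 0. Lengths are in m, angles in rad, forces in N, time in s.
With the tool pointing down it reaches from about 0.25 to 0.85 m from the base axis. Payload 12.5 kg.
Tool frame: the origin (TCP) lies between the finger pads; the fingertips stand 25 mm ahead of it and the grasp point (between the pads) lies 6 mm ahead of it; z points along the fingers, y is the line along which they close (so a half turn about z gives the same grasp; the last joint's range is limited). The gripper opens to 93 mm and grips with 3 to 60 N. Pads are 15 mm wide; open, the fingers measure 128 mm over their backs; the gripper's body (75 mm by 188 mm) begins 65 mm behind the grasp point.
Start: joints at [1.115, 0.351, 1.652, -0, 1.139, -0.085], TCP at [0.199, 0.513, 0.244] pointing down, gripper open.
Joint ranges: [-2.75, 2.75], [-0.79, 2.1], [0.01, 2.65], [-1.57, 4.71], [0.07, 3.14], [-2.87, 2.87]. Speed limits (rad/s): [2.22, 2.22, 2.79, 3.14, 3.14, 3.14].

## Interface

Orientations are given as a rotation vector (axis times angle).
In Python, from bench import robot gives the robot as it stands.
- The arm moves only by the tool play_rows, never from a script. Its argument "commands" is a list of rows, each an object of numbers: "dx", "dy", "dz": the shift along the tool's x, y, z normalised to -1 to 1, where 1 is 0.02 m; "wx", "wy", "wz": the turn, a rotation vector about the tool's x, y, z normalised to -1 to 1, where 1 is 6 degrees; "grip": the opening, from -1 (shut) to 1 (fully open). In form: [{"dx": .., "dy": .., "dz": .., "wx": .., "wy": .., "wz": .., "grip": ..}, ...]. A call has 1 to 5 rows; each row shifts and turns the commanded pose from where the row before left it, along the tool's axes as they then stand; what a row does not reach is not made up. A row lasts 1/10 s, in which the tool goes at most 50 mm and 8.59 degrees, less where a joint would pass 70% of its speed; a pose out of reach is approached as far as the arm can. A call with a number of a shift or a turn outside -1 to 1 is refused whole. A call with a gripper value outside its range is refused whole. The fingers move at their own pace and stop on an object; the grip force is fixed at half the most. Time passes only in rows, so rows that do not move let the fingers close. It gives the time, the measured TCP pose, the force, the opening and the grip force at its end, in the units of the state.
- robot.get_obs(): the state, without advancing time (a new reading comes with each control period).
- robot.read_camera(name): name is "side" or "top"; returns the picture (420x560x3 uint8, red, green, blue); there is no depth.
- robot.calibration(name): a dict with "intrinsics" (3x3 intrinsics, pixels), "R" (3x3) and "t" (3): a world point X has camera coordinates R X + t. Camera axes: x right, y down, z forward; pixel columns grow to the right and rows downward; lengths in m; the calibration is good to about 2 mm. A picture is of the moment at which its call begins. calibration takes no time and is no camera call.
- robot.job_done(): hands the job in; it is judged then, once.
The state is a dict: "t": time; "q": joint angles; "joint_vel": joint speeds; "effort": joint torques, N m; "ee_pos": TCP position; "ee_rot": TCP orientation; "contact_force": force on the tool from outside, world axes, zero at the start; "ft_torque": the same for the moment, N m; "grip_width": opening from 0.0 (shut) to 1.0 (fully open); "grip_force": force on a finger pad.
Only numpy, scipy, OpenCV 4.12 (cv2) and the standard library are available. Lean on these libraries where they do the work, as an engineer would, in place of code of your own. Each camera call takes 0.05 s, during which the arm holds its last target. There are 200 camera calls.

## Task

The gap between the two upright electrode plates of the cell must be read with a taper gauge. Draw the one of the two gauges whose range suits the gap out of the stand (leave the other standing in its slot), gently slide its blade straight down between the plates, about midway along them, until it just drags snugly on both, without forcing the plates apart, and finish still holding it upright at that depth so that the reading can be taken. Do not disturb the other things on the bench.

Things in the scene. Friction and masses are not known exactly. Their poses are not given: they have to be found in the camera images.
- cell: Electrode cell, grey polymer base 195x104 mm fixed to the bench; two upright steel plates face to face; black knob at the -x end (to x=-164 mm), leave alone. Origin: on the worktop below the middle of the fixed plate's inner face. x: across the gap, y: along the plates. Gap from x=0 to -gap, open at top and sides, floor at z=14 mm. Blocks behind the plates: 76 mm in y, x 4 to 24 mm beyond each face, to z=104 mm.
- fixed_plate: The fixed steel plate: 4 mm thick, 56 mm long in y, top edge at z=110 mm. Same origin and axes as cell; its inner face is the plane x=0.
- moving_plate: The other plate, 4 mm thick, 56 mm long, top edge at z=110 mm, on a carriage that slides along the cell's x. Axes as cell; origin on the worktop below the middle of its inner face. Held by friction only: a sideways push over about 20 N makes it slip and spoils the gap. A snug gauge drags with some 5 to 12 N when pushed down.
- gap (a joint): Width of the gap between the plates in m: 0.006 to 0.0115, different at each start.
- fixed_edge (a point): Middle of the top inner edge of the fixed plate, 110 mm above the worktop.
- moving_edge (a point): Middle of the top inner edge of the moving plate, 110 mm above the worktop.
- stand: Gauge stand of bent aluminium sheet fixed to the bench: level top 52x150 mm at z=85 mm with two through slots, 16.5 mm in x by 22 mm in y, centred at y=+38 and -38 mm. Which gauge stands in which slot differs. Origin: on the worktop under the middle; y along the row of slots.
- slim_gauge: Slim taper gauge, tip down in a slot, collar resting on the stand: steel blade 70 mm long, 18 mm wide (y), z mm above the tip 2.5+z/10 mm thick (x; last 6 mm nosed to 1.8 mm); for gaps of 4 to 8.5 mm. Collar 22x30x4 mm at z=70, black handle 12 (x) x24 (y) mm from z=74 to 122. Origin: centre of the tip, z up to the handle. About 90 g. Its x lies along the stand's x.
- slim_gauge_grip (a point): Place to grip the slim gauge: on its axis in the handle, 100 mm above the tip.
- wide_gauge: Wide taper gauge, like the slim one but thicker: z mm above the tip the blade is 5.5+z/10 mm thick (last 8 mm nosed to 3 mm); for gaps of 6.5 to 11.8 mm. Same collar; handle 18 (x) x24 (y) mm from z=74 to 122. Origin: centre of the tip, z up to the handle. About 130 g. Its x lies along the stand's x.
- wide_gauge_grip (a point): Place to grip the wide gauge: on its axis in the handle, 100 mm above the tip.
- beaker: Bystander: small glass beaker, 46 mm across and 58 mm high. Origin: centre of its underside.
- dish: Bystander: flat clear dish, 64 mm across and 13 mm high. Origin: centre of its underside.
- timer: Bystander: digital timer lying flat, 62 x 66 x 16 mm. Origin: centre of its underside.
- spanner: Bystander: small open-ended spanner lying flat, 20 x 132 x 5 mm. Origin: centre of its underside.

How it is judged:
By the outcome, as a careful person would: the job done as asked, in the order asked, and still so for the second after the job is handed in, while the arm keeps its last pose, push and grip.
It also fails if it takes over 53 s, if anything falls off the work surface, if the arm or the gripper's body presses on something with over 40 N, if the wrist force passes 120 N, or if a joint passes its speed limit or range.

## Working session

There is one attempt and no reset: what is moved stays moved. The work goes in short steps, Python scripts to look and compute and a tool call to move; the robot and the scene stay as the last step left them, time stands still between calls to the robot, and variables do not carry over. Pictures are saved under pics/ and viewed, at most 10 in all, crops included, and the job is handed in when it is done.

Besides the shell and the picture viewer there is one more tool, called after "Request:" by a JSON object that holds its "op" and its "data". play_rows: Moves the arm, as the interface text tells. Its arguments: {"type":"object","properties":{"commands":{"type":"array","items":{"type":"object","properties":{"dx":{"type":"number","minimum":-1,"maximum":1},"dy":{"type":"number","minimum":-1,"maximum":1},"dz":{"type":"number","minimum":-1,"maximum":1},"wx":{"type":"number","minimum":-1,"maximum":1},"wy":{"type":"number","minimum":-1,"maximum":1},"wz":{"type":"number","minimum":-1,"maximum":1},"grip":{"type":"number"}}}}},"required":["commands"]}

```bash
ls; mkdir -p pics; python3 - <<'E'
from bench import robot
import cv2
for n in("side","top"):
    cv2.imwrite(f"pics/{n}0.png",robot.read_camera(n)[:,:,::-1])
    c=robot.calibration(n);print(n,c)
print(robot.get_obs())
E
```

```text
pics
side {'intrinsics': array([[404.55797095,   0.        , 272.45923712],
       [  0.        , 404.55797095, 213.36581672],
       [  0.        ,   0.        ,   1.        ]]), 'R': array([[ 0.99906309,  0.04157914, -0.01200505],
       [ 0.01420854, -0.57715254, -0.81651275],
       [-0.04087864,  0.81557717, -0.57720257]]), 't': array([-0.55553923,  0.13602892,  0.81750659])}
top {'intrinsics': array([[455.35475092,   0.        , 281.27370577],
       [  0.        , 455.35475092, 213.35685434],
       [  0.        ,   0.        ,   1.        ]]), 'R': array([[ 0.02064655, -0.99976589, -0.00647115],
       [-0.9827281 , -0.01910329, -0.1840667 ],
       [ 0.18389998,  0.01015972, -0.98289245]]), 't': array([0.11646015, 0.54948859, 1.09840516])}
{'t': 0.1, 'q': array([ 1.11538330e+00,  3.51191424e-01,  1.65232320e+00, -1.61341605e-05,
        1.13914065e+00, -8.46155676e-02]), 'joint_vel': array([-0.00053897, -0.00090941, -0.00384456,  0.00048446, -0.00075688,
        0.00181077]), 'effort': array([ 1.53638768e-03, -4.98016012e+01, -2.85704184e+01,  7.01221428e-02,
        2.38266232e-02, -1.76327961e-05]), 'ee_pos': array([0.19916196, 0.51237497, 0.24316432]), 'ee_rot': array([-5.79056141e-01, -3.08749148e+00,  1.61467832e-03]), 'contact_force': array([-0.48685075,  0.01370614, -0.01644809]), 'ft_torque': array([ 0.00099283, -0.00957092,  0.08565413]), 'grip_force': 0.0, 'grip_width': 0.9972566042936796}
```

View pics/side0.png

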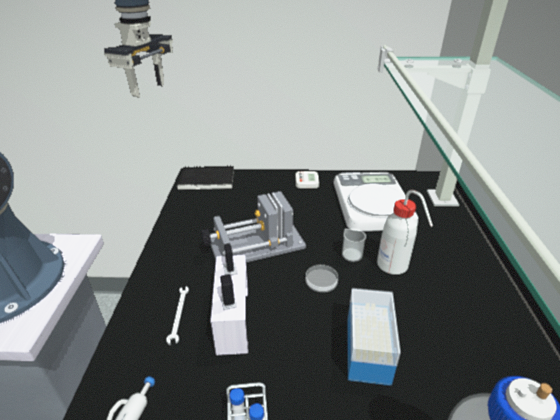

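View pics/top0.png

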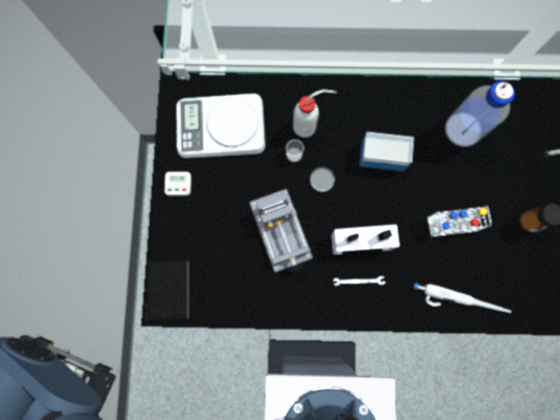

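The side view shows the cell at about (255,228) and the stand at (231,305). In the top view they are at (281,232) and (366,239). The plates and gauges need a magnified look.

```bash
python3 - <<'E'
import cv2
a=cv2.imread("pics/top0.png")[185:277,245:405]
cv2.imwrite("pics/topc.png",cv2.resize(a,None,fx=5,fy=5,interpolation=cv2.INTER_CUBIC))
a=cv2.imread("pics/side0.png")[185:305,195:315]
cv2.imwrite("pics/sidec.png",cv2.resize(a,None,fx=5,fy=5,interpolation=cv2.INTER_CUBIC))
E
```

```text
(no output)
```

View pics/topc.png

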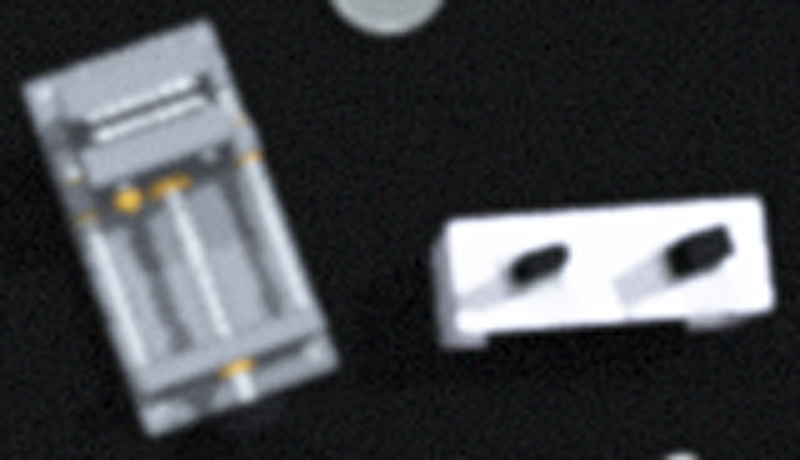

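View pics/sidec.png

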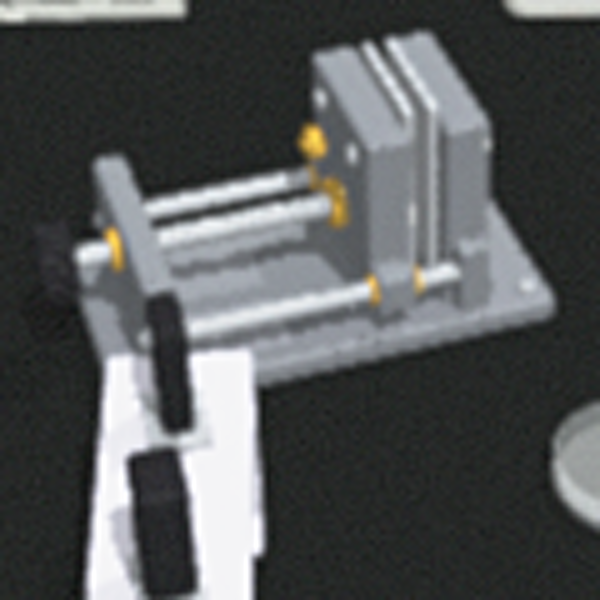

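Two gauges are visible: the thin one is at top-crop (540,262), the thick one at (700,252). The plates' bright top edges run from about (90,125) to (210,90). I'll rectify both views onto the z=0.11 plane and measure profiles across the gap.

```bash
cat > h.py <<'E'
import numpy as np,cv2
from bench import robot
def proj(n,X):
    c=robot.calibration(n);p=(c["R"]@np.atleast_2d(X).T).T+c["t"];p=p@c["intrinsics"].T
    return p[:,:2]/p[:,2:]
def unproj(n,uv,z):
    c=robot.calibration(n);uv=np.atleast_2d(uv)
    d=(np.linalg.inv(c["intrinsics"])@np.c_[uv,np.ones(len(uv))].T).T@c["R"]
    o=-c["R"].T@c["t"]
    return o+d*((z-o[2])/d[:,2])[:,None]
def rect(n,img,z,o,ang,w,h,s):
    "plane at z; image x axis along dir ang, y axis along ang+90; centred at o; s m/px"
    a=np.array([np.cos(ang),np.sin(ang)]);b=np.array([-a[1],a[0]])
    u,v=np.meshgrid((np.arange(w)-w/2)*s,(np.arange(h)-h/2)*s)
    X=np.stack([o[0]+u*a[0]+v*b[0],o[1]+u*a[1]+v*b[1],0*u+z],-1).reshape(-1,3)
    p=proj(n,X).reshape(h,w,2).astype(np.float32)
    return cv2.remap(img,p[...,0],p[...,1],cv2.INTER_CUBIC)
E
python3 - <<'E'
from h import *
T=lambda p:np.array(p)/5+[245,185]
S=lambda p:np.array(p)/5+[195,185]
print("top plates",unproj("top",T([[93,123],[205,82],[100,135],[210,95]]),.11))
print("side plates",unproj("side",S([[367,45],[410,118],[392,42],[435,108]]),.11))
print("base corners top",unproj("top",T([[22,87],[208,20],[338,365],[152,435]]),.012))
print("stand top corners",unproj("top",T([[445,218],[765,197],[775,305],[448,332]]),.085))
print("handles top",unproj("top",T([[552,256],[715,243]]),.122))
print("stand side", unproj("side",S([[105,355],[255,350]]),.085))
print("handles side",unproj("side",S([[162,300],[155,465]]),.122))
E
```

```text
top plates [[0.54441844 0.16941712 0.11      ]
 [0.56555722 0.116082   0.11      ]
 [0.53862613 0.16589958 0.11      ]
 [0.55921644 0.11355972 0.11      ]]
side plates [[0.54179879 0.16528998 0.11      ]
 [0.56200308 0.11066906 0.11      ]
 [0.55241452 0.16792506 0.11      ]
 [0.57198703 0.1181139  0.11      ]]
base corners top [[0.5820539  0.212153   0.012     ]
 [0.62007457 0.11515423 0.012     ]
 [0.43950816 0.04512167 0.012     ]
 [0.40191147 0.13970138 0.012     ]]
stand top corners [[ 0.50552699 -0.0019277   0.085     ]
 [ 0.51892915 -0.15761565  0.085     ]
 [ 0.46619011 -0.16103704  0.085     ]
 [ 0.44998034 -0.00333663  0.085     ]]
handles top [[ 0.48277247 -0.04803298  0.122     ]
 [ 0.49042691 -0.12441479  0.122     ]]
stand side [[ 0.45372647 -0.00898117  0.085     ]
 [ 0.50858135 -0.0046766   0.085     ]]
handles side [[ 0.47924772 -0.0213167   0.122     ]
 [ 0.48787774 -0.10294072  0.122     ]]
```

```bash
python3 - <<'E'
from h import *
from scipy.optimize import minimize
ims={n:np.mean([robot.read_camera(n).astype(np.float32) for _ in range(6)],0).mean(2) for n in("top","side")}
np.savez("ims.npz",**ims)
o=(.5535,.141);out=[]
for n in ims:
    best=max(np.arange(18,26,.5),key=lambda d:rect(n,ims[n],.11,o,np.radians(d),160,120,.00025)[:, :].mean(0).std() if 0 else np.abs(np.diff(rect(n,ims[n],.11,o,np.radians(d),160,160,.00025).mean(0))).sum())
    r=rect(n,ims[n],.11,o,np.radians(21.5),160,160,.00025)
    p=r.mean(0); print(n,"best angle",best); print(p[::2].astype(int))
    R=rect(n,ims[n],.11,o,np.radians(21.5),200,300,.0004)
    out.append(cv2.resize(R,(400,600)))
cv2.imwrite("pics/rect.png",np.hstack(out))
E
```

```text
top best angle 21.0
[182 182 182 182 182 182 182 181 181 181 181 181 181 180 179 178 176 173
 170 166 163 161 159 160 163 167 174 181 189 196 201 204 204 202 197 189
 180 169 158 147 137 131 127 127 131 138 148 160 172 184 194 203 209 213
 214 213 211 207 203 199 194 191 187 185 183 182 181 181 181 181 181 181
 181 181 181 181 181 181 181 180]
side best angle 22.0
[170 170 170 170 169 169 169 169 170 170 170 170 171 171 172 172 172 170
 167 163 156 148 139 130 124 121 121 127 137 150 166 183 199 211 219 221
 217 208 194 178 161 144 130 118 110 106 107 111 120 131 145 161 178 193
 205 214 219 219 216 210 202 194 186 180 174 170 168 167 167 167 168 168
 169 169 169 169 170 170 170 171][ WARN:0@5.617] global loadsave.cpp:1063 imwrite_ Unsupported depth image for selected encoder is fallbacked to CV_8U.
```

View pics/rect.png

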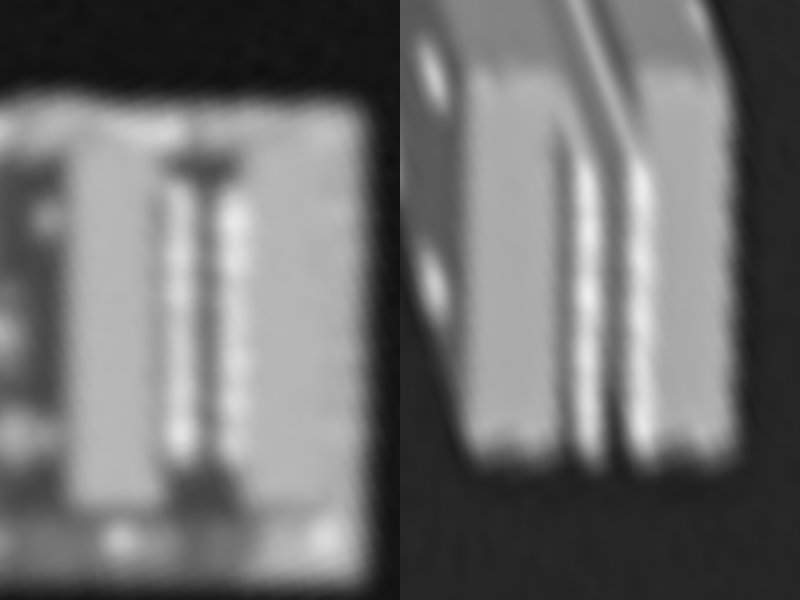

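```bash
python3 - <<'E'
from h import *
from scipy.optimize import least_squares
from scipy.special import ndtr
ims=np.load("ims.npz");o=(.5535,.141)
u=(np.arange(160)-80)*.25
for n in ims:
  for ang in (21,21.5,22):
    p=rect(n,ims[n],.11,o,np.radians(ang),160,120,.00025).mean(0)
    def m(q):
        p1,g,e0,e5,s=q[:5];L=q[5:]
        E=[e0,p1,p1+4,p1+4+g,p1+8+g,p1+8+g+e5]
        y=L[0]+0*u
        for i,e in enumerate(E): y=y+(L[i+1]-L[i])*ndtr((u-e)/s)
        return y
    sol=min((least_squares(lambda q:m(q)-p,[-5,g0,-8,1.,1.2,180,130,220,90,220,150,180],bounds=([-15,3,-15,0.2,.5]+[0]*7,[5,14,0,6,3]+[300]*7)) for g0 in(6,7,8,10)),key=lambda s:s.cost)
    print(n,ang,sol.cost.round(1),sol.x.round(2))
E
```

```text
top 21 25.8 [-5.7800e+00  5.9000e+00 -9.1100e+00  2.7000e-01  2.4500e+00  1.8253e+02
  1.1200e+02  2.7931e+02  8.3460e+01  2.7421e+02  1.0000e-02  1.8126e+02]
top 21.5 25.6 [ -5.79   5.91  -9.09   0.28   2.46 182.52 111.12 279.71  83.57 274.7
   0.   181.25]
top 22 24.9 [ -5.8    5.93  -9.07   0.29   2.46 182.5  110.13 280.22  83.59 275.19
   0.   181.24]
side 21 123.8 [ -4.76   6.84  -7.78   0.64   2.08 171.37  42.1  299.76  90.19 283.27
   0.   169.87]
side 21.5 122.9 [ -4.73   6.76  -7.86   1.03   2.05 171.37  49.13 296.97  90.44 277.37
  81.57 169.92]
side 22 121.4 [ -4.7    6.66  -7.98   1.6    2.02 171.36  58.86 292.54  91.13 270.43
 125.25 170.01]
```

Gap is about 6–7 mm, which suits the slim gauge. Next I locate its handle precisely by matching box silhouettes in both views.

```bash
cat >> h.py <<'E'
def box(n,x,y,yaw,z0,z1,wx,wy):
    c,s=np.cos(yaw),np.sin(yaw)
    P=[[x+c*a*wx/2-s*b*wy/2,y+s*a*wx/2+c*b*wy/2,z] for a in(-1,1) for b in(-1,1) for z in(z0,z1)]
    return proj(n,np.array(P))
def hullc(n,*a):
    h=cv2.convexHull(box(n,*a).astype(np.float32));m=cv2.moments(h)
    return np.array([m["m10"],m["m01"]])/m["m00"],h
E
python3 - <<'E'
from h import *
from scipy.optimize import least_squares
ims=np.load("ims.npz")
yaw=np.radians(5.3)
for n,roi in (("top",(344,230,362,246)),("side",(219,241,235,275))):
    x0,y0,x1,y1=roi;k=5
    a=cv2.resize(ims[n][y0:y1,x0:x1],None,fx=k,fy=k,interpolation=cv2.INTER_CUBIC)
    # darkness-weighted centroid of main blob
    m=(a<85).astype(np.uint8);_,lab,st,ce=cv2.connectedComponentsWithStats(m)
    i=1+np.argmax(st[1:,4]);c=(ce[i]+.5)/k-.5+[x0,y0];print(n,c,st[i]/k)
    s=least_squares(lambda q:hullc(n,q[0],q[1],yaw,.089,.137,.012,.024)[0]-c,[.482,-.045])
    print(s.x,s.cost, (hullc(n,*s.x,yaw,.089,.137,.012,.024)[1].reshape(-1,2).min(0)),(hullc(n,*s.x,yaw,.089,.137,.012,.024)[1].reshape(-1,2).max(0)))
E
```

```text
top [352.01547826 237.59234783] [  3.4   4.6  10.6   7.2 230. ]
[ 0.48021165 -0.04143409] 0.01139763028284817 [345.37375 233.42636] [358.9906  241.86696]
side [228.38583719 256.69296272] [  4.4   2.6  10.   28.  906.6]
[ 0.48320259 -0.04230581] 0.00014202655541093037 [223.50827 241.51599] [233.09744 272.03595]
```

Request:
{"op": "play_rows", "data": {"commands": [{"wz":1,"grip":1},{"wz":1,"grip":1},{"wz":1,"grip":1},{"wz":1,"grip":1},{"wz":1,"grip":1}]}}

```text
validation failed for argument at $.co...
```

Request:
{"op": "play_rows", "data": {"commands": [{"wz":1,"grip":1},{"wz":1,"grip":1},{"wz":1,"grip":1},{"wz":1,"grip":1},{"wz":1,"grip":1}]}}

```text
validation failed for argument at $.co...
```

Request:
{"op": "play_rows", "data": {"commands": [{"wz":0.58,"grip":1}]}}

```text
validation failed for argument at $.co...
```

Request:
{"op": "play_rows", "data": {"commands": [{"dx":0,"dy":0,"dz":0,"wx":0,"wy":0,"wz":1,"grip":1},{"dx":0,"dy":0,"dz":0,"wx":0,"wy":0,"wz":1,"grip":1},{"dx":0,"dy":0,"dz":0,"wx":0,"wy":0,"wz":1,"grip":1},{"dx":0,"dy":0,"dz":0,"wx":0,"wy":0,"wz":1,"grip":1},{"dx":0,"dy":0,"dz":0,"wx":0,"wy":0,"wz":1,"grip":1}]}}

```text
t: 1.2
ee_pos: [0.1993, 0.5126, 0.2437]
ee_rot: [-1.365, -2.83, -0.0]
contact_force: [0.1, 0.6, 0.4]
grip_width: 0.998
grip_force: 0.0
```

Request:
{"op": "play_rows", "data": {"commands": [{"dx":0,"dy":0,"dz":0,"wx":0,"wy":0,"wz":1,"grip":1},{"dx":0,"dy":0,"dz":0,"wx":0,"wy":0,"wz":1,"grip":1},{"dx":0,"dy":0,"dz":0,"wx":0,"wy":0,"wz":1,"grip":1},{"dx":0,"dy":0,"dz":0,"wx":0,"wy":0,"wz":1,"grip":1},{"dx":0,"dy":0,"dz":0,"wx":0,"wy":0,"wz":1,"grip":1}]}}

```text
t: 1.7
ee_pos: [0.1993, 0.5126, 0.2436]
ee_rot: [-2.051, -2.38, 0.0]
contact_force: [-0.7, 1.0, 0.0]
grip_width: 1.001
grip_force: 0.0
```

Request:
{"op": "play_rows", "data": {"commands": [{"dx":0,"dy":0,"dz":0,"wx":0,"wy":0,"wz":0.55,"grip":1},{"dx":0,"dy":0,"dz":0,"wx":0,"wy":0,"wz":0,"grip":1}]}}

```text
t: 1.9
ee_pos: [0.1993, 0.5126, 0.2436]
ee_rot: [-2.114, -2.324, -0.0]
contact_force: [-0.3, -0.4, -0.7]
grip_width: 1.002
grip_force: 0.0
```

Request:
{"op": "play_rows", "data": {"commands": [{"dx":-1,"dy":0.394,"dz":0,"wx":0,"wy":0,"wz":0,"grip":1},{"dx":-1,"dy":0.394,"dz":0,"wx":0,"wy":0,"wz":0,"grip":1},{"dx":-1,"dy":0.394,"dz":0,"wx":0,"wy":0,"wz":0,"grip":1},{"dx":-1,"dy":0.394,"dz":0,"wx":0,"wy":0,"wz":0,"grip":1},{"dx":-1,"dy":0.394,"dz":0,"wx":0,"wy":0,"wz":0,"grip":1}]}}

```text
t: 2.4
ee_pos: [0.2483, 0.416, 0.2437]
ee_rot: [2.111, 2.327, 0.0]
contact_force: [-0.4, 0.3, 0.8]
grip_width: 1.0
grip_force: 0.0
```

Request:
{"op": "play_rows", "data": {"commands": [{"dx":-1,"dy":0.394,"dz":0,"wx":0,"wy":0,"wz":0,"grip":1},{"dx":-1,"dy":0.394,"dz":0,"wx":0,"wy":0,"wz":0,"grip":1},{"dx":-1,"dy":0.394,"dz":0,"wx":0,"wy":0,"wz":0,"grip":1},{"dx":-1,"dy":0.394,"dz":0,"wx":0,"wy":0,"wz":0,"grip":1},{"dx":-1,"dy":0.394,"dz":0,"wx":0,"wy":0,"wz":0,"grip":1}]}}

```text
t: 2.9
ee_pos: [0.297, 0.3203, 0.2438]
ee_rot: [2.111, 2.327, 0.0]
contact_force: [-0.0, 0.4, -0.3]
grip_width: 1.003
grip_force: 0.0
```

Request:
{"op": "play_rows", "data": {"commands": [{"dx":-1,"dy":0.394,"dz":0,"wx":0,"wy":0,"wz":0,"grip":1},{"dx":-1,"dy":0.394,"dz":0,"wx":0,"wy":0,"wz":0,"grip":1},{"dx":-1,"dy":0.394,"dz":0,"wx":0,"wy":0,"wz":0,"grip":1},{"dx":-1,"dy":0.394,"dz":0,"wx":0,"wy":0,"wz":0,"grip":1},{"dx":-1,"dy":0.394,"dz":0,"wx":0,"wy":0,"wz":0,"grip":1}]}}

```text
t: 3.4
ee_pos: [0.3458, 0.2244, 0.2438]
ee_rot: [2.111, 2.327, 0.001]
contact_force: [0.5, -0.6, -0.7]
grip_width: 1.0
grip_force: 0.0
```

Request:
{"op": "play_rows", "data": {"commands": [{"dx":-1,"dy":0.394,"dz":0,"wx":0,"wy":0,"wz":0,"grip":1},{"dx":-1,"dy":0.394,"dz":0,"wx":0,"wy":0,"wz":0,"grip":1},{"dx":-1,"dy":0.394,"dz":0,"wx":0,"wy":0,"wz":0,"grip":1},{"dx":-1,"dy":0.394,"dz":0,"wx":0,"wy":0,"wz":0,"grip":1},{"dx":-1,"dy":0.394,"dz":0,"wx":0,"wy":0,"wz":0,"grip":1}]}}

```text
t: 3.9
ee_pos: [0.3945, 0.1286, 0.2438]
ee_rot: [2.111, 2.327, 0.0]
contact_force: [0.2, 0.4, 0.2]
grip_width: 0.992
grip_force: 0.0
```

Request:
{"op": "play_rows", "data": {"commands": [{"dx":-1,"dy":0.394,"dz":0,"wx":0,"wy":0,"wz":0,"grip":1},{"dx":-1,"dy":0.394,"dz":0,"wx":0,"wy":0,"wz":0,"grip":1},{"dx":-1,"dy":0.394,"dz":0,"wx":0,"wy":0,"wz":0,"grip":0.2},{"dx":-1,"dy":0.394,"dz":0,"wx":0,"wy":0,"wz":0,"grip":0.2},{"dx":-1,"dy":0.394,"dz":0,"wx":0,"wy":0,"wz":0,"grip":0.2}]}}

```text
t: 4.4
ee_pos: [0.4432, 0.0328, 0.2438]
ee_rot: [2.111, 2.327, 0.0]
contact_force: [-0.1, 0.8, 0.2]
grip_width: 0.791
grip_force: 0.0
```

Request:
{"op": "play_rows", "data": {"commands": [{"dx":-1,"dy":0.394,"dz":0,"wx":0,"wy":0,"wz":0,"grip":0.2},{"dx":-1,"dy":0.394,"dz":0,"wx":0,"wy":0,"wz":0,"grip":0.2},{"dx":-1,"dy":0.394,"dz":0,"wx":0,"wy":0,"wz":0,"grip":0.2},{"dx":-0.9,"dy":0.35,"dz":0,"wx":0,"wy":0,"wz":0,"grip":0.2},{"dx":0,"dy":0,"dz":0,"wx":0,"wy":0,"wz":0,"grip":0.2}]}}

```text
t: 4.9
ee_pos: [0.4815, -0.0426, 0.2436]
ee_rot: [2.113, 2.324, -0.0]
contact_force: [-0.2, 0.8, 0.1]
grip_width: 0.601
grip_force: 0.0
```

Request:
{"op": "play_rows", "data": {"commands": [{"dx":0,"dy":0,"dz":1,"wx":0,"wy":0,"wz":0,"grip":0.2},{"dx":0,"dy":0,"dz":1,"wx":0,"wy":0,"wz":0,"grip":0.2},{"dx":0,"dy":0,"dz":1,"wx":0,"wy":0,"wz":0,"grip":0.2},{"dx":0,"dy":0,"dz":1,"wx":0,"wy":0,"wz":0,"grip":0.2}]}}

```text
t: 5.3
ee_pos: [0.4805, -0.0404, 0.163]
ee_rot: [-2.111, -2.326, -0.0]
contact_force: [-0.6, 0.4, -0.4]
grip_width: 0.603
grip_force: 0.0
```

```bash
python3 - <<'E'
from h import *
cs=[]
for n,c in (("top",(353,238)),("side",(228,257))):
    a=robot.read_camera(n)[:,:,::-1];a=a[c[1]-45:c[1]+45,c[0]-30:c[0]+30]
    cs.append(cv2.resize(a,(400,600),interpolation=cv2.INTER_CUBIC))
cv2.imwrite("pics/pre.png",np.hstack(cs))
E
```

```text
(no output)
```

View pics/pre.png

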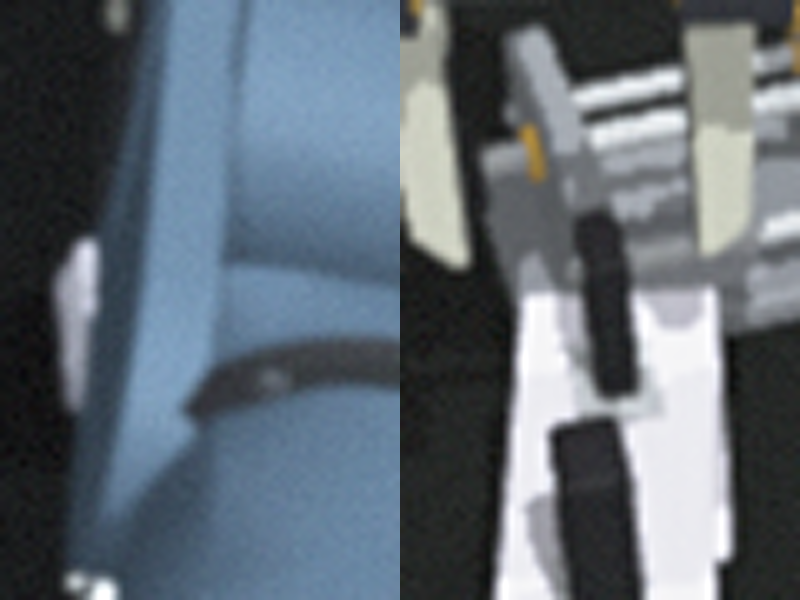

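The side view shows the fingers (tips at about (460,265) and (710,250)) straddling the thin handle (605,300); the arm hides the top view. Continuing down.

Request:
{"op": "play_rows", "data": {"commands": [{"dx":0,"dy":0,"dz":1,"wx":0,"wy":0,"wz":0,"grip":0.2},{"dx":0,"dy":0,"dz":1,"wx":0,"wy":0,"wz":0,"grip":0.2},{"dx":0,"dy":0,"dz":0.1,"wx":0,"wy":0,"wz":0,"grip":0.2},{"dx":0,"dy":0,"dz":0,"wx":0,"wy":0,"wz":0,"grip":0.2}]}}

```text
t: 5.8
ee_pos: [0.481, -0.0409, 0.1224]
ee_rot: [2.112, 2.325, 0.0]
contact_force: [0.2, -0.4, 0.3]
grip_width: 0.602
grip_force: 0.0
```

Request:
{"op": "play_rows", "data": {"commands": [{"dx":-0.08,"dy":0.02,"dz":0.05,"wx":0,"wy":0,"wz":0,"grip":0.2},{"dx":0,"dy":0,"dz":0,"wx":0,"wy":0,"wz":0,"grip":-1},{"dx":0,"dy":0,"dz":0,"wx":0,"wy":0,"wz":0,"grip":-1},{"dx":0,"dy":0,"dz":0,"wx":0,"wy":0,"wz":0,"grip":-1},{"dx":0,"dy":0,"dz":0,"wx":0,"wy":0,"wz":0,"grip":-1}]}}

```text
t: 6.3
ee_pos: [0.4814, -0.0427, 0.1208]
ee_rot: [2.113, 2.324, 0.0]
contact_force: [-0.0, 0.8, 0.2]
grip_width: 0.305
grip_force: 0.0
```

Request:
{"op": "play_rows", "data": {"commands": [{"dx":0,"dy":0,"dz":0,"wx":0,"wy":0,"wz":0,"grip":-1},{"dx":0,"dy":0,"dz":0,"wx":0,"wy":0,"wz":0,"grip":-1},{"dx":0,"dy":0,"dz":0,"wx":0,"wy":0,"wz":0,"grip":-1},{"dx":0,"dy":0,"dz":0,"wx":0,"wy":0,"wz":0,"grip":-1},{"dx":0,"dy":0,"dz":0,"wx":0,"wy":0,"wz":0,"grip":-1}]}}

```text
t: 6.8
ee_pos: [0.4814, -0.0427, 0.1206]
ee_rot: [2.113, 2.325, 0.0]
contact_force: [0.6, 0.6, 1.3]
grip_width: 0.127
grip_force: 30.0
```

Request:
{"op": "play_rows", "data": {"commands": [{"dx":0,"dy":0,"dz":-0.3,"wx":0,"wy":0,"wz":0,"grip":-1},{"dx":0,"dy":0,"dz":-0.7,"wx":0,"wy":0,"wz":0,"grip":-1},{"dx":0,"dy":0,"dz":-1,"wx":0,"wy":0,"wz":0,"grip":-1},{"dx":0,"dy":0,"dz":-1,"wx":0,"wy":0,"wz":0,"grip":-1},{"dx":0,"dy":0,"dz":-1,"wx":0,"wy":0,"wz":0,"grip":-1}]}}

```text
t: 7.3
ee_pos: [0.4812, -0.0426, 0.2017]
ee_rot: [-2.113, -2.324, 0.0]
contact_force: [0.3, -0.7, -0.7]
grip_width: 0.124
grip_force: 30.0
```

Request:
{"op": "play_rows", "data": {"commands": [{"dx":0,"dy":0,"dz":-1,"wx":0,"wy":0,"wz":0,"grip":-1},{"dx":0,"dy":0,"dz":-1,"wx":0,"wy":0,"wz":0,"grip":-1},{"dx":0,"dy":0,"dz":-0.5,"wx":0,"wy":0,"wz":0,"grip":-1},{"dx":0,"dy":0,"dz":0,"wx":0,"wy":0,"wz":0,"grip":-1},{"dx":0,"dy":0,"dz":0,"wx":0,"wy":0,"wz":0,"grip":-1}]}}

```text
t: 7.8
ee_pos: [0.481, -0.0426, 0.25]
ee_rot: [-2.113, -2.324, 0.001]
contact_force: [0.0, -0.6, -0.7]
grip_width: 0.128
grip_force: 30.0
```

Request:
{"op": "play_rows", "data": {"commands": [{"dx":0,"dy":0,"dz":0,"wx":0,"wy":0,"wz":-0.9,"grip":-1},{"dx":0,"dy":0,"dz":0,"wx":0,"wy":0,"wz":-0.9,"grip":-1},{"dx":0,"dy":0,"dz":0,"wx":0,"wy":0,"wz":-0.88,"grip":-1}]}}

```text
t: 8.1
ee_pos: [0.4809, -0.0426, 0.2494]
ee_rot: [-1.761, -2.599, 0.001]
contact_force: [-0.6, 1.2, -0.9]
grip_width: 0.127
grip_force: 30.0
```

Request:
{"op": "play_rows", "data": {"commands": [{"dx":0.9,"dy":0.85,"dz":0,"wx":0,"wy":0,"wz":0,"grip":-1},{"dx":0.9,"dy":0.85,"dz":0,"wx":0,"wy":0,"wz":0,"grip":-1},{"dx":0.9,"dy":0.85,"dz":0,"wx":0,"wy":0,"wz":0,"grip":-1},{"dx":0.9,"dy":0.85,"dz":0,"wx":0,"wy":0,"wz":0,"grip":-1}]}}

```text
t: 8.5
ee_pos: [0.518, 0.0502, 0.2493]
ee_rot: [-1.767, -2.596, 0.002]
contact_force: [0.5, 0.1, -0.6]
grip_width: 0.128
grip_force: 30.0
```

Request:
{"op": "play_rows", "data": {"commands": [{"dx":0.95,"dy":0.85,"dz":0,"wx":0,"wy":0,"wz":0,"grip":-1},{"dx":0.95,"dy":0.85,"dz":0,"wx":0,"wy":0,"wz":0,"grip":-1},{"dx":0.95,"dy":0.85,"dz":0,"wx":0,"wy":0,"wz":0,"grip":-1},{"dx":0.9,"dy":0.85,"dz":0,"wx":0,"wy":0,"wz":0,"grip":-1},{"dx":0,"dy":0,"dz":0,"wx":0,"wy":0,"wz":0,"grip":-1}]}}

```text
t: 9.0
ee_pos: [0.554, 0.146, 0.2491]
ee_rot: [-1.764, -2.598, 0.002]
contact_force: [-1.5, -0.3, -0.9]
grip_width: 0.126
grip_force: 30.0
```

Request:
{"op": "play_rows", "data": {"commands": [{"dx":0,"dy":0,"dz":0,"wx":0,"wy":0,"wz":0,"grip":-1},{"dx":0,"dy":0,"dz":0,"wx":0,"wy":0,"wz":0,"grip":-1}]}}

```text
t: 9.2
ee_pos: [0.5535, 0.1432, 0.25]
ee_rot: [-1.767, -2.596, 0.002]
contact_force: [-0.4, -0.4, -0.2]
grip_width: 0.127
grip_force: 30.0
```

```bash
python3 - <<'E'
from h import *
a=np.mean([robot.read_camera("side").astype(np.float32) for _ in range(5)],0)
np.save("s1.npy",a)
a=a[:,:,::-1][150:260,210:350]
cv2.imwrite("pics/over.png",cv2.resize(a,(760,597),interpolation=cv2.INTER_CUBIC).clip(0,255).astype(np.uint8))
print(robot.get_obs()["ee_pos"],robot.get_obs()["ee_rot"])
E
```

```text
[0.55387535 0.14347165 0.25072321] [1.76812000e+00 2.59667411e+00 6.37019107e-05]
```

View pics/over.png

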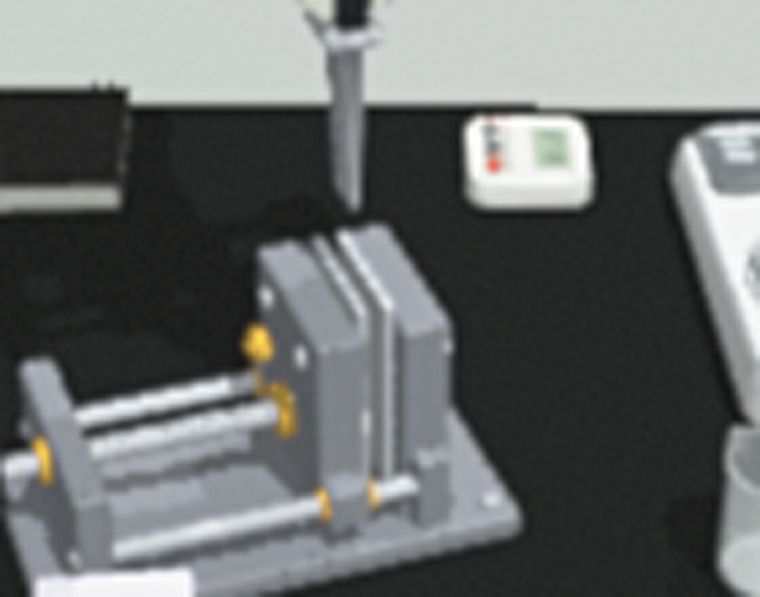

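The tip hangs at about crop (352,210) over the far end of the slit, as expected with the height offset. I'll compare the blade's image centreline with the model to get the offset from the gap centre in the same camera.

```bash
python3 - <<'E'
from h import *
a=np.load("s1.npy").mean(2);x,y,z=.5539,.1435,.1447;yaw=np.radians(21.5)
print("pred tip",proj("side",[[x,y,z]]))
# blade model: per-slice silhouette
for zz in (2,8,15,25,35,45):
    t=(2.5+zz/10)/1000 if zz>6 else .0022
    P=box("side",x,y,yaw,z+zz/1000,z+zz/1000+1e-4,t,.018);pc=P.mean(0);r=int(round(pc[1]))
    row=a[r-0:r+1,265:290].mean(0);bg=np.r_[row[:3],row[-5:]].mean()
    w=np.clip(row-bg-8,0,None);print(zz,"pred",pc.round(2),"L/R",P[:,0].min().round(2),P[:,0].max().round(2),"meas",((w*np.arange(265,290)).sum()/max(w.sum(),1)).round(2),row.astype(int))
c,s=np.cos(yaw),np.sin(yaw)
print("mm per px in cell x:",1/((proj("side",[[x+.001*c,y+.001*s,z]])-proj("side",[[x,y,z]]))[0]))
o=np.array([.5535,.141]);d=np.array([x,y])-o
print("tool in rect frame mm",1000*d@[c,s],1000*d@[-s,c])
E
```

```text
pred tip [[273.47080294 185.49348111]]
2 pred [273.47 184.65] L/R 271.52 275.43 meas 274.23 [ 35  36  39  36  36  37  46  78 109 137 160  94  35  34  38  37  36  37
  37  37  39  37  40  37  38]
8 pred [273.44 182.13] L/R 271.23 275.67 meas 273.77 [ 38  38  37  39  36  41  74 111 120 136 151  92  38  32  38  38  38  38
  36  39  37  37  36  38  37]
15 pred [273.4  179.15] L/R 271.02 275.81 meas 273.74 [ 37  38  36  37  36  46  80 108 122 141 146  96  45  35  35  39  37  38
  37  37  36  38  38  37  39]
25 pred [273.35 174.85] L/R 270.71 276.01 meas 273.71 [ 36  38  38  36  35  55  93 112 125 147 144 108  55  35  36  38  36  38
  39  37  36  39  38  37  38]
35 pred [273.3  170.49] L/R 270.41 276.21 meas 273.66 [ 32  32  31  30  32  58  98 115 123 136 135 116  58  27  28  31  31  30
  31  31  31  31  32  30  30]
45 pred [273.24 166.06] L/R 270.1 276.41 meas 0.0 [208 207 208 210 209 186 127 112 125 127 126 151 202 211 209 209 208 208
 210 208 209 208 209 208 208]
mm per px in cell x: [  2.16946013 -11.35813322]
tool in rect frame mm 1.2884200940035129 2.1794434292653606
```

Same-camera comparison says the blade needs about +0.9 mm along cell x. Correct and descend to just inside the gap.

Request:
{"op": "play_rows", "data": {"commands": [{"dx":0.03,"dy":0.045,"dz":0.5,"wx":0,"wy":0,"wz":0,"grip":-1},{"dx":0,"dy":0,"dz":0.5,"wx":0,"wy":0,"wz":0,"grip":-1},{"dx":0,"dy":0,"dz":0.4,"wx":0,"wy":0,"wz":0,"grip":-1},{"dx":0,"dy":0,"dz":0,"wx":0,"wy":0,"wz":0,"grip":-1},{"dx":0,"dy":0,"dz":0,"wx":0,"wy":0,"wz":0,"grip":-1}]}}

```text
t: 9.95
ee_pos: [0.5545, 0.1449, 0.2224]
ee_rot: [-1.767, -2.597, 0.001]
contact_force: [0.9, -0.1, -1.4]
grip_width: 0.128
grip_force: 30.0
```

```bash
python3 - <<'E'
from h import *
a=np.mean([robot.read_camera("side").astype(np.float32) for _ in range(5)],0)
np.save("s2.npy",a)
a=a[:,:,::-1][170:240,240:330]
cv2.imwrite("pics/over2.png",cv2.resize(a,(765,595),interpolation=cv2.INTER_CUBIC).clip(0,255).astype(np.uint8))
o=robot.get_obs();print(o["ee_pos"],o["contact_force"],o["ft_torque"])
E
```

```text
[0.55466371 0.14488706 0.222956  ] [ 0.41716682 -0.29467697 -0.24588879] [-0.07859982 -0.00305845 -0.01591281]
```

View pics/over2.png

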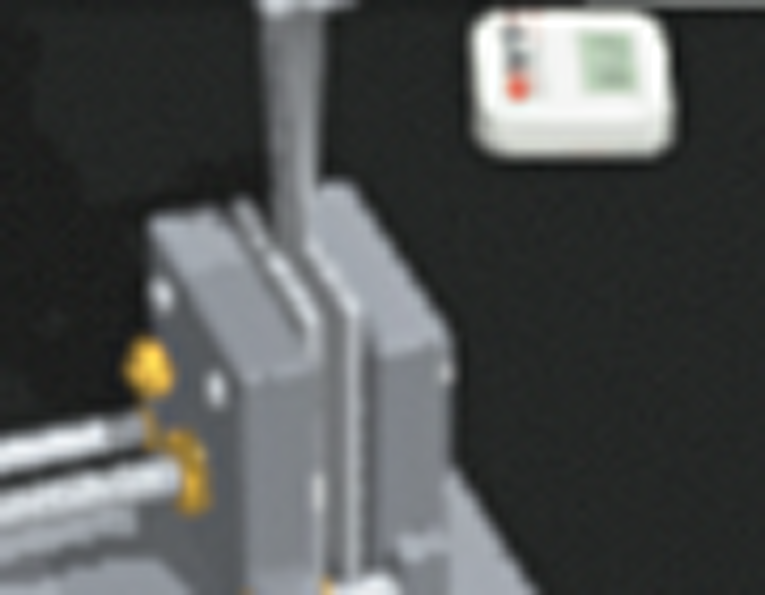

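The tip (crop (292,245)) sits midway between the plates' top lines (about 270 and 315 at that row). Lower gently with force checks.

Request:
{"op": "play_rows", "data": {"commands": [{"dx":0,"dy":0,"dz":0.25,"wx":0,"wy":0,"wz":0,"grip":-1},{"dx":0,"dy":0,"dz":0.25,"wx":0,"wy":0,"wz":0,"grip":-1},{"dx":0,"dy":0,"dz":0.25,"wx":0,"wy":0,"wz":0,"grip":-1},{"dx":0,"dy":0,"dz":0.1,"wx":0,"wy":0,"wz":0,"grip":-1}]}}

```text
t: 10.6
ee_pos: [0.5543, 0.1448, 0.2048]
ee_rot: [-1.767, -2.597, 0.001]
contact_force: [1.2, -0.7, -0.9]
grip_width: 0.126
grip_force: 30.0
```

Request:
{"op": "play_rows", "data": {"commands": [{"dx":0,"dy":0,"dz":0.15,"wx":0,"wy":0,"wz":0,"grip":-1},{"dx":0,"dy":0,"dz":0.1,"wx":0,"wy":0,"wz":0,"grip":-1},{"dx":0,"dy":0,"dz":0,"wx":0,"wy":0,"wz":0,"grip":-1}]}}

```text
t: 10.9
ee_pos: [0.5544, 0.1449, 0.2003]
ee_rot: [-1.767, -2.597, 0.001]
contact_force: [0.1, 1.0, -1.1]
grip_width: 0.128
grip_force: 30.0
```

Request:
{"op": "play_rows", "data": {"commands": [{"dx":0,"dy":0,"dz":0.1,"wx":0,"wy":0,"wz":0,"grip":-1},{"dx":0,"dy":0,"dz":0.1,"wx":0,"wy":0,"wz":0,"grip":-1},{"dx":0,"dy":0,"dz":0.1,"wx":0,"wy":0,"wz":0,"grip":-1},{"dx":0,"dy":0,"dz":0,"wx":0,"wy":0,"wz":0,"grip":-1}]}}

```text
t: 11.3
ee_pos: [0.5545, 0.1448, 0.1944]
ee_rot: [-1.767, -2.597, 0.0]
contact_force: [0.1, 1.0, -0.5]
grip_width: 0.13
grip_force: 30.0
```

```bash
cat > f.py <<'E'
from h import *
F=[];M=[]
for _ in range(4):
    robot.read_camera("side");o=robot.get_obs();F.append(o["contact_force"]);M.append(o["ft_torque"])
F=np.mean(F,0);M=np.mean(M,0);yaw=np.radians(21.5);c,s=np.cos(yaw),np.sin(yaw)
p=o["ee_pos"]-[.5535,.141,0]
print("t",o["t"],"z",o["ee_pos"][2].round(5),"u,v mm",(1e3*p[:2]@[c,s]).round(2),(1e3*p[:2]@[-s,c]).round(2),"Fcell",(F[:2]@[c,s]).round(2),(F[:2]@[-s,c]).round(2),"Fz",F[2].round(2),"Mcell",(M[:2]@[c,s]).round(3),(M[:2]@[-s,c]).round(3),"width",o["grip_width"])
E
python3 f.py
```

```text
t 11.5 z 0.19472 u,v mm 2.4 3.21 Fcell 0.25 0.0 Fz -0.92 Mcell -0.035 0.061 width 0.13034379898777054
```

Request:
{"op": "play_rows", "data": {"commands": [{"dx":0,"dy":0,"dz":0.1,"wx":0,"wy":0,"wz":0,"grip":-1},{"dx":0,"dy":0,"dz":0.1,"wx":0,"wy":0,"wz":0,"grip":-1},{"dx":0,"dy":0,"dz":0,"wx":0,"wy":0,"wz":0,"grip":-1}]}}

```text
t: 11.8
ee_pos: [0.5546, 0.1449, 0.1904]
ee_rot: [1.767, 2.597, 0.0]
contact_force: [0.6, 0.2, -0.7]
grip_width: 0.128
grip_force: 30.0
```

Request:
{"op": "play_rows", "data": {"commands": [{"dx":0,"dy":0,"dz":0.1,"wx":0,"wy":0,"wz":0,"grip":-1},{"dx":0,"dy":0,"dz":0,"wx":0,"wy":0,"wz":0,"grip":-1}]}}

```text
t: 12.0
ee_pos: [0.5546, 0.1449, 0.1884]
ee_rot: [1.767, 2.597, 0.0]
contact_force: [1.9, 0.3, -1.5]
grip_width: 0.128
grip_force: 30.0
```

```bash
python3 f.py
```

```text
t 12.2 z 0.18866 u,v mm 2.51 3.22 Fcell 1.87 0.2 Fz -2.06 Mcell -0.059 -0.372 width 0.1287452971204767
```

Light contact from the moving plate side (+1.9 N). Ease toward the fixed plate and find the centre by feel.

Request:
{"op": "play_rows", "data": {"commands": [{"dx":0,"dy":0.02,"dz":0,"wx":0,"wy":0,"wz":0,"grip":-1},{"dx":0,"dy":0,"dz":0,"wx":0,"wy":0,"wz":0,"grip":-1}]}}

```text
t: 12.4
ee_pos: [0.5548, 0.145, 0.1886]
ee_rot: [-1.767, -2.597, 0.001]
contact_force: [0.3, -0.2, -1.6]
grip_width: 0.128
grip_force: 30.0
```

```bash
python3 f.py
```

```text
t 12.6 z 0.1886 u,v mm 2.67 3.23 Fcell 0.42 -0.34 Fz -0.7 Mcell -0.055 0.038 width 0.12635014161502048
```

Request:
{"op": "play_rows", "data": {"commands": [{"dx":0,"dy":0.02,"dz":0,"wx":0,"wy":0,"wz":0,"grip":-1},{"dx":0,"dy":0,"dz":0,"wx":0,"wy":0,"wz":0,"grip":-1}]}}

```text
t: 12.8
ee_pos: [0.5552, 0.1452, 0.1886]
ee_rot: [-1.767, -2.597, 0.0]
contact_force: [0.2, 0.3, -0.7]
grip_width: 0.125
grip_force: 30.0
```

```bash
python3 f.py
```

```text
t 13.0 z 0.18863 u,v mm 3.17 3.25 Fcell 0.04 -0.3 Fz -0.72 Mcell -0.035 0.067 width 0.1241200018532579
```

Request:
{"op": "play_rows", "data": {"commands": [{"dx":0,"dy":0.02,"dz":0,"wx":0,"wy":0,"wz":0,"grip":-1},{"dx":0,"dy":0,"dz":0,"wx":0,"wy":0,"wz":0,"grip":-1}]}}

```text
t: 13.2
ee_pos: [0.5557, 0.1453, 0.1886]
ee_rot: [1.767, 2.597, 0.0]
contact_force: [0.2, 0.1, -1.0]
grip_width: 0.127
grip_force: 30.0
```

```bash
python3 f.py
```

```text
t 13.4 z 0.18864 u,v mm 3.59 3.2 Fcell 0.15 0.05 Fz -0.94 Mcell -0.056 0.037 width 0.12952884515726373
```

Request:
{"op": "play_rows", "data": {"commands": [{"dx":0,"dy":0.02,"dz":0,"wx":0,"wy":0,"wz":0,"grip":-1},{"dx":0,"dy":0,"dz":0,"wx":0,"wy":0,"wz":0,"grip":-1}]}}

```text
t: 13.6
ee_pos: [0.5561, 0.1455, 0.1886]
ee_rot: [1.767, 2.597, 0.0]
contact_force: [0.6, -0.4, -0.8]
grip_width: 0.127
grip_force: 30.0
```

```bash
python3 f.py
```

```text
t 13.8 z 0.18862 u,v mm 3.98 3.24 Fcell 0.18 -0.12 Fz -0.67 Mcell -0.059 0.06 width 0.12622771801197946
```

Request:
{"op": "play_rows", "data": {"commands": [{"dx":0,"dy":0.02,"dz":0,"wx":0,"wy":0,"wz":0,"grip":-1},{"dx":0,"dy":0,"dz":0,"wx":0,"wy":0,"wz":0,"grip":-1}]}}

```text
t: 14.0
ee_pos: [0.5562, 0.1456, 0.1886]
ee_rot: [-1.767, -2.597, 0.001]
contact_force: [-0.5, -0.9, 0.9]
grip_width: 0.125
grip_force: 30.0
```

```bash
python3 f.py
```

```text
t 14.2 z 0.1886 u,v mm 4.23 3.23 Fcell -1.74 -0.11 Fz 0.03 Mcell -0.079 0.488 width 0.13019358813369222
```

Both contacts are found (u≈2.6 and 4.15), so the gap is about 6.7 mm with its centre at u≈3.38. Centre and go deeper.

Request:
{"op": "play_rows", "data": {"commands": [{"dx":0,"dy":-0.045,"dz":0,"wx":0,"wy":0,"wz":0,"grip":-1},{"dx":0,"dy":0,"dz":0.1,"wx":0,"wy":0,"wz":0,"grip":-1},{"dx":0,"dy":0,"dz":0.1,"wx":0,"wy":0,"wz":0,"grip":-1},{"dx":0,"dy":0,"dz":0.1,"wx":0,"wy":0,"wz":0,"grip":-1},{"dx":0,"dy":0,"dz":0,"wx":0,"wy":0,"wz":0,"grip":-1}]}}

```text
t: 14.7
ee_pos: [0.5555, 0.1453, 0.1823]
ee_rot: [-1.767, -2.597, 0.0]
contact_force: [-0.0, -0.2, -1.0]
grip_width: 0.129
grip_force: 30.0
```

```bash
python3 f.py
```

```text
t 14.9 z 0.1827 u,v mm 3.55 3.21 Fcell 0.17 0.04 Fz -0.73 Mcell -0.056 0.047 width 0.1266908996820543
```

Request:
{"op": "play_rows", "data": {"commands": [{"dx":0,"dy":0,"dz":0.1,"wx":0,"wy":0,"wz":0,"grip":-1},{"dx":0,"dy":0,"dz":0.1,"wx":0,"wy":0,"wz":0,"grip":-1},{"dx":0,"dy":0,"dz":0,"wx":0,"wy":0,"wz":0,"grip":-1}]}}

```text
t: 15.2
ee_pos: [0.5554, 0.1452, 0.1783]
ee_rot: [-1.767, -2.597, 0.001]
contact_force: [-0.4, 0.0, -0.9]
grip_width: 0.123
grip_force: 30.0
```

```bash
python3 f.py
```

```text
t 15.4 z 0.17867 u,v mm 3.49 3.22 Fcell -0.13 -0.25 Fz -0.75 Mcell -0.014 0.034 width 0.13093564956448847
```

Request:
{"op": "play_rows", "data": {"commands": [{"dx":0,"dy":-0.005,"dz":0.05,"wx":0,"wy":0,"wz":0,"grip":-1},{"dx":0,"dy":0,"dz":0.05,"wx":0,"wy":0,"wz":0,"grip":-1},{"dx":0,"dy":0,"dz":0,"wx":0,"wy":0,"wz":0,"grip":-1}]}}

```text
t: 15.7
ee_pos: [0.5554, 0.1452, 0.1765]
ee_rot: [-1.767, -2.597, 0.0]
contact_force: [-0.2, -0.1, -0.6]
grip_width: 0.129
grip_force: 30.0
```

```bash
python3 f.py
```

```text
t 15.9 z 0.17663 u,v mm 3.38 3.23 Fcell -0.27 -0.38 Fz -1.22 Mcell -0.069 0.055 width 0.1286075176086021
```

Request:
{"op": "play_rows", "data": {"commands": [{"dx":0,"dy":0,"dz":0.05,"wx":0,"wy":0,"wz":0,"grip":-1},{"dx":0,"dy":0,"dz":0,"wx":0,"wy":0,"wz":0,"grip":-1}]}}

```text
t: 16.1
ee_pos: [0.5554, 0.1452, 0.1755]
ee_rot: [-1.767, -2.597, 0.0]
contact_force: [-0.2, -0.1, -1.8]
grip_width: 0.128
grip_force: 30.0
```

```bash
python3 f.py
```

```text
t 16.3 z 0.17565 u,v mm 3.38 3.22 Fcell -0.12 0.23 Fz -0.8 Mcell -0.019 0.044 width 0.1267705317427097
```

Request:
{"op": "play_rows", "data": {"commands": [{"dx":0,"dy":0,"dz":0.05,"wx":0,"wy":0,"wz":0,"grip":-1},{"dx":0,"dy":0,"dz":0,"wx":0,"wy":0,"wz":0,"grip":-1}]}}

```text
t: 16.5
ee_pos: [0.5554, 0.1452, 0.1745]
ee_rot: [-1.767, -2.597, 0.0]
contact_force: [0.5, -0.3, -0.8]
grip_width: 0.128
grip_force: 30.0
```

```bash
python3 f.py
```

```text
t 16.7 z 0.17462 u,v mm 3.37 3.23 Fcell -0.4 -0.11 Fz -1.15 Mcell -0.022 0.071 width 0.12850060649489414
```

Request:
{"op": "play_rows", "data": {"commands": [{"dx":0,"dy":0,"dz":0.04,"wx":0,"wy":0,"wz":0,"grip":-1},{"dx":0,"dy":0,"dz":0,"wx":0,"wy":0,"wz":0,"grip":-1}]}}

```text
t: 16.9
ee_pos: [0.5554, 0.1452, 0.1737]
ee_rot: [-1.767, -2.597, 0.0]
contact_force: [-0.4, -0.3, -1.0]
grip_width: 0.126
grip_force: 30.0
```

```bash
python3 f.py
```

```text
t 17.1 z 0.17378 u,v mm 3.34 3.22 Fcell -0.63 -0.06 Fz -2.22 Mcell -0.048 0.105 width 0.12851845708561693
```

Request:
{"op": "play_rows", "data": {"commands": [{"dx":0,"dy":0,"dz":0.03,"wx":0,"wy":0,"wz":0,"grip":-1},{"dx":0,"dy":0,"dz":0,"wx":0,"wy":0,"wz":0,"grip":-1}]}}

```text
t: 17.3
ee_pos: [0.5554, 0.1452, 0.1732]
ee_rot: [-1.767, -2.597, 0.0]
contact_force: [-0.9, -0.2, -0.0]
grip_width: 0.13
grip_force: 30.0
```

```bash
python3 f.py
```

```text
t 17.5 z 0.17323 u,v mm 3.35 3.24 Fcell -0.43 -0.17 Fz -0.6 Mcell -0.046 0.171 width 0.12657534111063462
```

Request:
{"op": "play_rows", "data": {"commands": [{"dx":0,"dy":0,"dz":0.03,"wx":0,"wy":0,"wz":0,"grip":-1},{"dx":0,"dy":0,"dz":0,"wx":0,"wy":0,"wz":0,"grip":-1}]}}

```text
t: 17.7
ee_pos: [0.5555, 0.1452, 0.1727]
ee_rot: [1.767, 2.597, -0.0]
contact_force: [-1.5, -0.4, -0.0]
grip_width: 0.128
grip_force: 30.0
```

```bash
python3 f.py
```

```text
t 17.9 z 0.17265 u,v mm 3.38 3.22 Fcell -0.62 -0.53 Fz 0.71 Mcell -0.036 0.273 width 0.12900439091467045
```

Request:
{"op": "play_rows", "data": {"commands": [{"dx":0,"dy":-0.005,"dz":0.025,"wx":0,"wy":0,"wz":0,"grip":-1},{"dx":0,"dy":0,"dz":0,"wx":0,"wy":0,"wz":0,"grip":-1}]}}

```text
t: 18.1
ee_pos: [0.5554, 0.1452, 0.1722]
ee_rot: [1.767, 2.597, 0.0]
contact_force: [-1.0, -0.6, 1.9]
grip_width: 0.128
grip_force: 30.0
```

```bash
python3 f.py
```

```text
t 18.3 z 0.17224 u,v mm 3.36 3.2 Fcell -1.09 -0.14 Fz 2.15 Mcell -0.006 0.285 width 0.12860327646851408
```

Request:
{"op": "play_rows", "data": {"commands": [{"dx":0,"dy":0,"dz":0.025,"wx":0,"wy":0,"wz":0,"grip":-1},{"dx":0,"dy":0,"dz":0,"wx":0,"wy":0,"wz":0,"grip":-1}]}}

```text
t: 18.5
ee_pos: [0.5555, 0.1452, 0.1717]
ee_rot: [1.767, 2.597, 0.0]
contact_force: [-1.5, -0.3, 4.2]
grip_width: 0.127
grip_force: 30.0
```

```bash
python3 f.py
```

```text
t 18.7 z 0.17172 u,v mm 3.34 3.19 Fcell -0.93 -0.51 Fz 3.64 Mcell -0.059 0.336 width 0.12809076029447572
```

Both sides touch; drag is about 4.5 N net of the gauge weight. A little further for a snug drag.

Request:
{"op": "play_rows", "data": {"commands": [{"dx":0,"dy":-0.004,"dz":0.025,"wx":0,"wy":0,"wz":0,"grip":-1},{"dx":0,"dy":0,"dz":0,"wx":0,"wy":0,"wz":0,"grip":-1}]}}

```text
t: 18.9
ee_pos: [0.5554, 0.1452, 0.1713]
ee_rot: [1.767, 2.597, 0.0]
contact_force: [-0.5, 0.1, 5.3]
grip_width: 0.127
grip_force: 30.0
```

```bash
python3 f.py
```

```text
t 19.1 z 0.17127 u,v mm 3.31 3.22 Fcell -1.37 0.51 Fz 4.86 Mcell -0.027 0.307 width 0.12559901645648722
```

Request:
{"op": "play_rows", "data": {"commands": [{"dx":0,"dy":0,"dz":0.02,"wx":0,"wy":0,"wz":0,"grip":-1},{"dx":0,"dy":0,"dz":0,"wx":0,"wy":0,"wz":0,"grip":-1}]}}

```text
t: 19.3
ee_pos: [0.5554, 0.1452, 0.171]
ee_rot: [1.767, 2.597, 0.0]
contact_force: [-2.3, -0.3, 6.7]
grip_width: 0.129
grip_force: 30.0
```

```bash
python3 f.py
```

```text
t 19.5 z 0.171 u,v mm 3.34 3.2 Fcell -1.9 -0.32 Fz 5.91 Mcell -0.006 0.423 width 0.1267396595288731
```

```bash
python3 - <<'E'
from h import *
a=robot.read_camera("side")[:,:,::-1][130:370,190:420]
cv2.imwrite("pics/fin.png",cv2.resize(a,(575,600),interpolation=cv2.INTER_CUBIC))
E
python3 f.py
```

```text
t 19.75 z 0.17101 u,v mm 3.34 3.2 Fcell -1.86 0.12 Fz 6.35 Mcell 0.001 0.409 width 0.12821887459109815
```

View pics/fin.png

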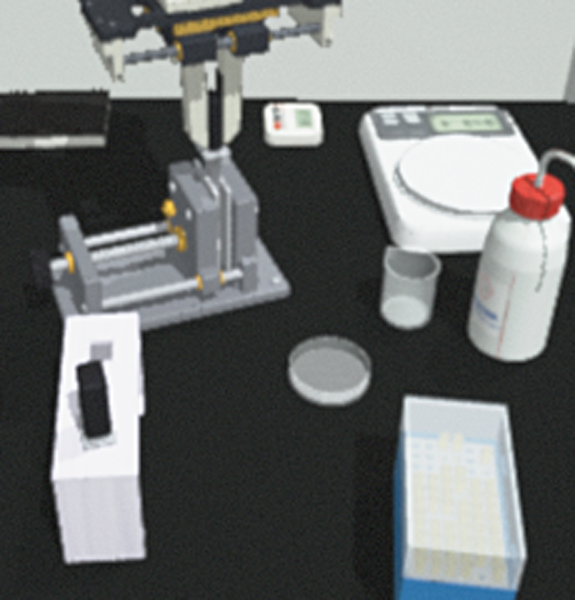

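The gauge stands upright between the plates (crop (215,160)), the wide gauge is still in its slot at (95,400), and nothing else has been disturbed. The drag is steady at about 7 N.

```bash
python3 -c "
from bench import robot
print(robot.job_done())"
```

```text
the job is handed in; nothing more can be done
None
```

I handed the job in with the slim gauge held upright between the plates, about midway along them, with about 7 N of drag; by depth the gap reads roughly 6.9 mm, the wide gauge is still in its slot, and the final side view showed nothing else disturbed.

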